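# Pull a proof on the bench hand press

## Robot

A 6-joint arm with a two-finger parallel gripper is mounted at the origin on the work surface. World frame = base frame: x ahead of the robot, y to its left, z up, the work surface at z = 0. Lengths are in m, angles in rad, forces in N, time in s.
With the tool pointing down it reaches from about 0.25 to 0.775 m from the base axis. Payload 4 kg.
Tool frame: the origin (TCP) lies between the finger pads; the fingertips stand 25 mm ahead of it and the grasp point (between the pads) lies 6 mm ahead of it (arm.tips_ahead is the distance from the TCP to the fingertips, in m); z points along the fingers, y is the line along which they close (so a half turn about z gives the same grasp; the last joint's range is limited). The gripper opens to 94 mm and grips with 3 to 60 N. Pads are 16 mm wide; open, the fingers measure 119 mm over their backs; the gripper's body (75 mm by 177 mm) begins 78 mm behind the grasp point.
Start: joints at [1.052, 0.087, 1.371, -0, 1.684, -0.103], TCP at [0.222, 0.503, 0.231] pointing down, gripper open.
Joint ranges: [-3.1, 3.1], [-0.76, 2.03], [0.27, 2.55], [-1.08, 4.22], [0.17, 2.65], [-2.57, 2.57]. Speed limits (rad/s): [2.79, 2.79, 3.14, 3.14, 3.14, 3.14].

## Interface

Orientations are given as a unit quaternion [x, y, z, w].
In Python, from station import arm, viewer gives the robot as it stands.
- The arm moves only by the tool move_arm, never from a script. Its argument "series" is a list of rows, each an object with "hand": the opening, from 0 (shut) to 1 (fully open); "slide": the shift along the tool's x, y, z in mm, a list of three; "angular": the turn, a rotation vector about the tool's x, y, z in degrees, a list of three. A call has 1 to 12 rows; each row is the pose to reach, as a shift and turn from the pose commanded when the call began, along the tool's axes at that moment; what a row does not reach only later rows make up. A row lasts 1/12 s, in which the tool goes at most 41.7 mm and 7.16 degrees, less where a joint would pass 70% of its speed; a pose out of reach is approached as far as the arm can. A call with a gripper value outside its range is refused whole. The fingers move at their own pace and stop on an object; "force" is the grip in N (left out, the last holds). Time passes only in rows, so rows that repeat a pose let the fingers close. It gives the time, the measured TCP pose, the force, the opening and the grip force at its end, in the units of the state.
- arm.observe(): the state, without advancing time (a new reading comes with each control period).
- viewer.grab_frame(name): name is "scene" or "top" or "wrist"; returns a dict with "frame" (480x640x3 uint8, red, green, blue), "z_map" (480x640 float32, m along the optical axis (not along the pixel's ray), 0 where there is no reading), "fx", "fy", "cx", "cy" (pixels), "k1" (the pictures are not rectified: a ray, as slopes to the right and down, at radius r is drawn at 1 + k1 r^2 times it, then the intrinsics apply), "R" (3x3) and "t" (3): a world point X has camera coordinates R X + t; the wrist camera has in their place "T_tool_cam" (4x4, takes a point from camera to tool coordinates, whose origin is the TCP and whose axes are the flange's). Camera axes: x right, y down, z forward; pixel columns grow to the right and rows downward; lengths in m; the calibration is good to about 2 mm. A picture is of the moment at which its call begins: read the wrist's pose just before it.
- arm.close_job(): hands the job in; it is judged then, once.
Trained networks look in a picture, given as the dict that the camera call returned (one of the last four; its "shot" number tells which), for a name from the list of things; names that differ only in an ending like _2 or _b are one class to them, and where a whole thing is asked for, a point or a joint stands for the part that bears it (a point fixed in the world has none). Each returns a list of dicts, best first, with "confidence" (0 to 1); they miss things now and then, are a little off and sometimes report something else, mostly with a low value. They report only what shows in the picture. A call takes as long as a camera call. They do not tell look-alikes from the thing itself.
- viewer.recognise(picture, label): "location" ([x, y, z] in m, in world coordinates, good to about 4 mm: the middle of the surface that is visible of it).
- viewer.pinpoint(picture, label): "location" ([x, y, z] in m, in world coordinates, good to about 4 mm: a listed point, or the origin of a listed thing).
The state is a dict: "time_s": time; "q": joint angles; "qd": joint speeds; "joint_efforts": joint torques, N m; "tcp_pos": TCP position; "ee_rot": TCP orientation; "contact_force": force on the tool from outside, world axes, zero at the start; "moment": the same for the moment, N m; "width": finger opening in m; "grip_force": force on a finger pad.
Only numpy, scipy, OpenCV 4.12 (cv2) and the standard library are available. Lean on these libraries where they do the work, as an engineer would, in place of code of your own. Each camera call takes 0.05 s, during which the arm holds its last target. There are 200 camera calls.

## Task

Set the three green-inked relief blocks gently on the run-out bed of the hand press, flat and face up side by side inside its rim (no dropping; the bare wooden block and the studio's other things stay where they are), then push the bed fully home under the platen. Only then flip the red safety catch down out of the lever's way and pull the lever's upright wooden handle towards you and round as far as it goes, so that the platen bears on all three blocks. Keep pulling: finish while still holding the lever over.

Things in the scene. Friction and masses are not known exactly. Their poses are not given: they have to be found in the camera images.
- press: Bench hand press, dark cast iron, fixed. Origin: centre of its foot plate (300 x 200 mm) on the table, below the lever's spindle. Local +x points away from the robot, +y to the side where the bed runs out (robot's left), z up. Cheeks at x = +-102 to +-142 mm, y within +-43 mm; head on top of them 284 x 85 mm, z = 137 to 187 mm. Two bed rails reach to y = 295 mm.
- bed (a joint): Travel of the aluminium bed, m: 0 = fully run out (its middle 210 mm to local +y of the press origin), 0.210 = fully home, middle under the platen, against a stop. It starts 0 to 25 mm in, slides along local -y with about 2 N of friction and stays where it is left.
- tray_floor (a point): Middle of the bed's top face, 40 mm above the table, moving with the bed; axes as the press (x away from the robot, y run-out side). The usable floor is 168 mm (x) by 146 mm (y) inside a rim 10 mm high and 5 mm thick.
- bed_bar (a point): Middle of the black run-in bar on the bed's outer (+y) end: a round bar 16 mm thick, 130 mm long along local x, 55 mm above the table, 52 mm out from the bed's edge. Push it along local -y to run the bed in; at home it is still 85 mm clear of the head.
- platen: Steel platen with paper-covered packing, 172 x 150 mm, between the cheeks under the head. Origin as the press origin (table height, under the spindle) when parked; its face is 72 mm above the table when parked, 9 mm above blocks lying on the bed, and comes down 8.3 mm per rad of the lever.
- catch (a joint): Red safety catch, rad: 0 = standing in front of the lever, blocking it (leans 0.2 rad to the spindle, kept by its weight); 1.8 = flipped down outwards, away from the spindle, lying below the lever's path. Loose hinge: once 0.4 rad over it falls and stays down. Hinge pin level, square to the parked lever, at 183 mm height, 95 mm from the spindle, 18 mm nearer the robot than the lever's centre line.
- catch_top (a point): Centre of the catch's rounded top (20 mm round, 16 mm wide), 80 mm from the hinge pin, 261 mm above the table when up. The arm's upper face is at 221 mm, the hub's top at 235 mm: the upper 30 mm of the catch stand clear. To flip it, push the top from the spindle side, level, outwards along the parked lever's direction (spindle towards handle), 50 mm or so.
- lever_turn (a joint): Lever angle, rad: 0 = parked, pointing to the robot's right (0.175 rad from local -y towards local +x); turns clockwise from above, handle towards the robot, to a hard stop at 1.2. Handle's circle: radius 170 mm about the press origin's z axis. Spring return: 2 N at the handle at first, 8 to 10 N at the end. Platen meets the blocks at 1.08, presses from 1.12. The standing catch stops it at 0.03.
- lever: The press's lever. Origin on the spindle axis, 205 mm above the table; local -y runs along the arm (18 mm wide, 16 mm thick, upper face 221 mm above the table) to the handle 170 mm out.
- handle_mid (a point): Middle of the lever's upright round wooden handle, 261 mm above the table: 26 mm thick, from 221 to 295 mm high, free all round and above.
- house_block: Relief block, wooden mount with green-inked face (a house and a tree): 66 (local x) x 44 (local y) x 23 mm high, about 45 g. Origin: centre of the underside, z up through the inked face.
- border_block: Relief block, wooden mount with green-inked zigzag border: 90 (local x) x 26 (local y) x 23 mm high, about 40 g. Origin: centre of the underside, z up through the inked face.
- round_block: Round relief block, wooden mount with green-inked flower: 46 mm across, 23 mm high, about 28 g. Origin: centre of the underside, z up through the inked face.
- bare_block: Bystander: bare wooden block without ink, 60 x 44 x 23 mm, lying among the inked ones; stays where it is. Origin: centre of the underside.
- ink_brush: Bystander: stout ink brush lying down, 140 mm long, 48 mm thick.
- roller: Bystander: ink roller with rubber drum 100 mm wide and wooden handle, lying on the glass ink slab (140 x 240 x 10 mm).
- ink_tin_a: Bystander: green ink tin, 84 mm across, 60 mm high.
- ink_tin_b: Bystander: black ink tin, 84 mm across, 60 mm high.
- baren: Bystander: flat round rubbing pad (baren), 112 mm across, 16 mm high.
Not all that is in view belongs to the job. What is shaped like the house_block but black or yellow is not meant.

How it is judged:
On the way, in this order (a step that is already met when the one before it is completed fails the run):
1. all three inked blocks lie flat, face up, inside the rim of the bed, let go, with the bed still run out and the catch still up (z of house_block in the frame of tray_floor between -0.004 and 0.004 m and angle between each of house_block, border_block, round_block's own z axis and vertical below 0.08 rad and x of house_block in the frame of tray_floor between -0.075 and 0.075 m and y of house_block in the frame of tray_floor between -0.065 and 0.065 m and z of border_block in the frame of tray_floor between -0.004 and 0.004 m and x of border_block in the frame of tray_floor between -0.075 and 0.075 m and y of border_block in the frame of tray_floor between -0.065 and 0.065 m and z of round_block in the frame of tray_floor between -0.004 and 0.004 m and x of round_block in the frame of tray_floor between -0.075 and 0.075 m and y of round_block in the frame of tray_floor between -0.065 and 0.065 m and contact force between the fingers and house_block below 0.1 N and contact force between the fingers and border_block below 0.1 N and contact force between the fingers and round_block below 0.1 N and value of joint bed below 0.12 m and value of joint catch below 0.5 rad), for 0.1 s.
2. the bed is fully home with the blocks on it and the catch still up (z of house_block in the frame of tray_floor between -0.004 and 0.004 m and angle between each of house_block, border_block, round_block's own z axis and vertical below 0.08 rad and x of house_block in the frame of tray_floor between -0.075 and 0.075 m and y of house_block in the frame of tray_floor between -0.065 and 0.065 m and z of border_block in the frame of tray_floor between -0.004 and 0.004 m and x of border_block in the frame of tray_floor between -0.075 and 0.075 m and y of border_block in the frame of tray_floor between -0.065 and 0.065 m and z of round_block in the frame of tray_floor between -0.004 and 0.004 m and x of round_block in the frame of tray_floor between -0.075 and 0.075 m and y of round_block in the frame of tray_floor between -0.065 and 0.065 m and value of joint bed above 0.206 m and value of joint catch below 0.5 rad), for 0.1 s.
3. the catch is flipped down, the lever still parked (value of joint bed above 0.206 m and value of joint catch above 1.4 rad and value of joint lever_turn below 0.15 rad), for 0.1 s.
4. the lever is held over and the platen bears on all three blocks (value of joint lever_turn above 1.12 rad and contact force between the fingers and lever above 2 N and contact force between platen and house_block above 3 N and contact force between platen and border_block above 3 N and contact force between platen and round_block above 3 N), for 0.2 s.
At the end, for the whole second after the job is handed in: The lever is held still at 1.12 rad or more, fingers bearing on it with over 2 N; the platen bears with over 3 N on each inked block; all three lie flat inside the bed rim (floor within 4 mm, tilt under 0.08 rad); bed home (0.206 m or more), catch down (1.4 rad or more) (all of step 4 and z of house_block in the frame of tray_floor between -0.004 and 0.004 m and angle between each of house_block, border_block, round_block's own z axis and vertical below 0.08 rad and x of house_block in the frame of tray_floor between -0.075 and 0.075 m and y of house_block in the frame of tray_floor between -0.065 and 0.065 m and z of border_block in the frame of tray_floor between -0.004 and 0.004 m and x of border_block in the frame of tray_floor between -0.075 and 0.075 m and y of border_block in the frame of tray_floor between -0.065 and 0.065 m and z of round_block in the frame of tray_floor between -0.004 and 0.004 m and x of round_block in the frame of tray_floor between -0.075 and 0.075 m and y of round_block in the frame of tray_floor between -0.065 and 0.065 m and value of joint bed above 0.206 m and value of joint catch above 1.4 rad and velocity of joint lever_turn between -0.1 and 0.1 rad/s); the arm keeps its last pose, push and grip.
It fails at once if the bare block or another bystander is moved more than 30 mm (distance of any of bare_block, ink_brush, roller, ink_tin_a, ink_tin_b, baren from where it was at the start of the episode above 0.03 m).
It fails at once if an inked block is dropped: it moves at more than 0.7 m/s without the fingers on it ((linear speed of house_block above 0.7 m/s and contact force between the fingers and house_block below 0.05 N) or (linear speed of border_block above 0.7 m/s and contact force between the fingers and border_block below 0.05 N) or (linear speed of round_block above 0.7 m/s and contact force between the fingers and round_block below 0.05 N)).
It also fails if it takes over 72 s, if anything falls off the work surface, if the arm or the gripper's body presses on something with over 40 N, if the wrist force passes 120 N, or if a joint passes its speed limit or range.

## Working session

There is one attempt and no reset: what is moved stays moved. The work goes in short steps, Python scripts to look and compute and a tool call to move; the robot and the scene stay as the last step left them, time stands still between calls to the robot, and variables do not carry over. Pictures are saved under pics/ and viewed, at most 10 in all, crops included, and the job is handed in when it is done.

Besides the shell and the picture viewer there is one more tool, called after "Request:" by a JSON object that holds its "name" and its "arguments". move_arm: Moves the arm, as the interface text tells. Its arguments: {"type":"object","properties":{"series":{"type":"array"},"force":{"type":"number"}},"required":["series"]}

```bash
mkdir -p pics; cat > h.py <<'E'
import numpy as np, cv2
from station import arm, viewer
from scipy.spatial.transform import Rotation as Ro
def save(n,p): cv2.imwrite('pics/'+p,cv2.cvtColor(n['frame'],cv2.COLOR_RGB2BGR))
def cloud(f):
    K=np.array([[f['fx'],0,f['cx']],[0,f['fy'],f['cy']],[0,0,1]])
    v,u=np.mgrid[0:480,0:640]
    p=np.stack([u,v],-1).reshape(-1,1,2).astype(np.float64)
    n=cv2.undistortPoints(p,K,np.array([f['k1'],0,0,0.])).reshape(480,640,2)
    z=f['z_map'].astype(float)
    c=np.dstack([n*z[...,None],z])
    return c
def world(f):
    c=cloud(f)
    if 'R' in f: return (c-np.array(f['t']))@np.array(f['R'])
    s=f['state'];T=np.array(f['T_tool_cam']);R=Ro.from_quat(s['ee_rot']).as_matrix()
    return (c@T[:3,:3].T+T[:3,3])@R.T+np.array(s['tcp_pos'])
E
python3 - <<'E'
from h import *
f=viewer.grab_frame('top');save(f,'top0.png')
for n in ['house_block','border_block','round_block','bare_block','press','tray_floor','bed_bar','catch_top','handle_mid','lever']:
    for d in viewer.pinpoint(f,n)[:3]: print(n,np.round(d['location'],3),round(d['confidence'],2))
g=viewer.grab_frame('scene');save(g,'sc0.png')
for n in ['press','tray_floor','bed_bar','catch_top','handle_mid']:
    for d in viewer.pinpoint(g,n)[:2]: print(n,np.round(d['location'],3),round(d['confidence'],2))
s=arm.observe();print(s['ee_rot'],s['time_s'],s['tcp_pos'])
E
```

```text
house_block [0.367 0.632 0.001] 0.84
house_block [ 0.42   0.499 -0.001] 0.8
house_block [ 0.576  0.375 -0.001] 0.5
border_block [0.469 0.407 0.001] 0.69
round_block [ 0.473  0.253 -0.001] 0.67
round_block [0.701 0.342 0.   ] 0.67
bare_block [ 0.566  0.259 -0.002] 0.56
press [ 0.554 -0.176  0.   ] 0.96
press [ 0.7    0.339 -0.001] 0.6
tray_floor [0.542 0.014 0.042] 0.97
tray_floor [0.782 0.175 0.006] 0.68
tray_floor [ 0.552 -0.181 -0.003] 0.27
bed_bar [0.532 0.142 0.056] 0.66
bed_bar [ 0.54  -0.507  0.003] 0.22
catch_top [ 0.559 -0.265  0.262] 0.43
handle_mid [0.563 0.261 0.001] 0.27
handle_mid [ 0.699  0.34  -0.003] 0.17
lever [ 0.553 -0.182  0.206] 0.66
lever [ 0.47   0.404 -0.   ] 0.24
press [ 0.553 -0.184  0.001] 0.96
tray_floor [0.544 0.012 0.044] 0.66
bed_bar [0.535 0.139 0.057] 0.9
catch_top [ 0.554 -0.262  0.261] 0.56
handle_mid [ 0.595 -0.342  0.262] 0.91
[2.06420781e-01 9.78463313e-01 7.53961550e-05 1.90910190e-05] 0.85 [0.2221696  0.5031562  0.23053898]
```

View pics/top0.png

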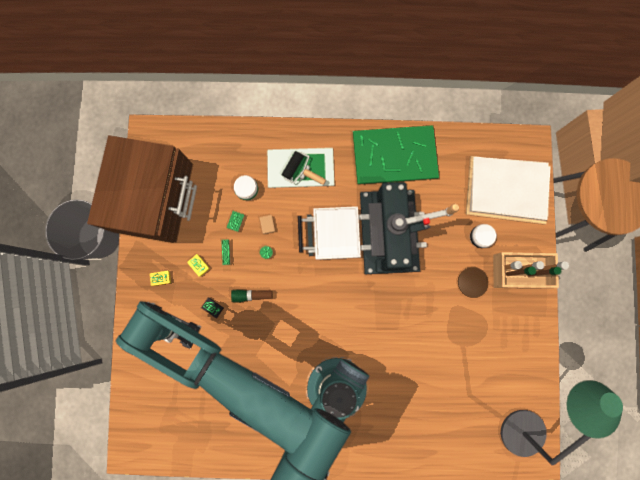

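View pics/sc0.png

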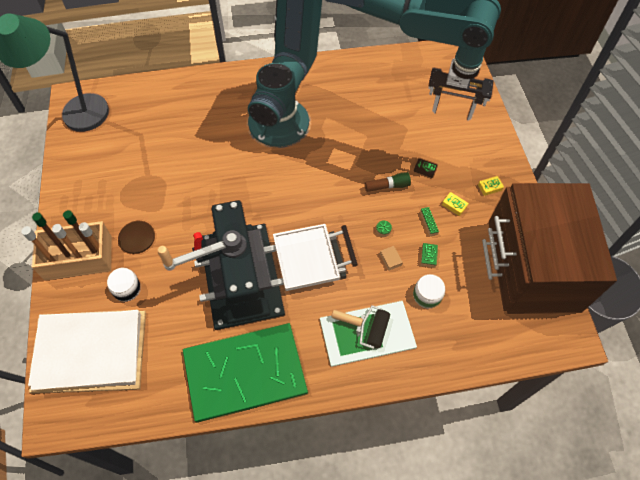

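The top view shows the green house at (235,221), the border at (227,252), the round block at (266,253), the bare block at (267,224) and the bed at (337,233). The yellow and black blocks are decoys. In the scene view the lever handle is at (165,256) and the red catch is at (198,243).

```bash
python3 - <<'E'
from h import *
def rect(P,name):
    P=P[:,:2]; r=cv2.minAreaRect((P*1000).astype(np.float32)); print(name,len(P),np.round(r[0],1),np.round(r[1],1),round(r[2],1))
for cam in ['top','scene']:
    f=viewer.grab_frame(cam);W=world(f);z=W[...,2]
    print(cam)
    for n,c,r in [('house',(.576,.375),.05),('border',(.469,.406),.055),('round',(.473,.253),.04),('bare',(.566,.259),.05)]:
        m=(np.hypot(W[...,0]-c[0],W[...,1]-c[1])<r)&(z>.016)&(z<.032)
        m=cv2.morphologyEx(m.astype(np.uint8),cv2.MORPH_OPEN,np.ones((2,2)))>0
        rect(W[m],n); print('   z',np.round(np.median(W[m][:,2]),4),W[m][:,:2].mean(0).round(4))
    m=(abs(W[...,0]-.553)<.2)&(abs(W[...,1]+.18)<.09)&(abs(z-.187)<.005);rect(W[m],'head')
    m=(abs(W[...,0]-.543)<.1)&(abs(W[...,1]-.013)<.085)&(abs(z-.05)<.0035);rect(W[m],'rim')
    m=(abs(W[...,0]-.543)<.1)&(abs(W[...,1]-.013)<.085)&(abs(z-.04)<.0035);rect(W[m],'floor')
    m=(abs(W[...,0]-.535)<.09)&(abs(W[...,1]-.14)<.018)&(abs(z-.061)<.006);rect(W[m],'bar')
    m=(abs(W[...,0]-.595)<.05)&(abs(W[...,1]+.342)<.05)&(abs(z-.294)<.006);rect(W[m],'handletop')
    for d in viewer.pinpoint(f,'catch_top')[:1]+viewer.pinpoint(f,'handle_mid')[:1]: print(np.round(d['location'],3))
E
```

```text
top
house 160 [579.6 370.5] [39.7 64.3] 71.6
   z 0.02 [0.578  0.3684]
border 135 [466.7 399.9] [89.7 24.4] 3.6
   z 0.0192 [0.4652 0.3988]
round 99 [469.7 255.6] [40.5 40.7] 37.0
   z 0.0202 [0.4686 0.2537]
bare 119 [571.1 257. ] [59.7 40.2] 11.7
   z 0.0187 [0.5694 0.254 ]
head 1358 [ 556. -204.] [279.3 130.7] 3.6
rim 227 [543.6  15. ] [178.6 166.7] 3.8
floor 1137 [543.3  15.2] [179.1 165.1] 3.1
bar 147 [536.  134.2] [127.3  21. ] 1.7
handletop 44 [ 593.3 -343.5] [19.5 22.8] 44.8
[ 0.556 -0.264  0.266]
[ 0.596 -0.347  0.261]
scene
house 287 [575.9 382.2] [49.1 79.9] 71.1
   z 0.0217 [0.5824 0.3792]
border 227 [859.4 188.8] [  65.6 1001.9] 60.9
   z 0.0219 [0.4769 0.4031]
round 160 [861.3  84.9] [ 45.1 903.5] 65.2
   z 0.0216 [0.4777 0.2617]
bare 264 [568.4 266.9] [62.  55.4] 13.7
   z 0.0209 [0.5742 0.2647]
head 2081 [ 556.7 -202.9] [286.5 131.8] 4.0
rim 402 [540.6  18.2] [182.8 166.8] 3.8
floor 1934 [541.8  13.3] [177.7 175.4] 3.7
bar 208 [531.9 137.5] [130.9  22.7] 2.6
handletop 66 [ 596.5 -342.2] [19.9 20.6] 60.7
[ 0.555 -0.263  0.26 ]
[ 0.595 -0.345  0.259]
```

```bash
cat >> h.py <<'E'
def plan(p,ang,s=None):
    """slide (mm) and turn (deg) from the present pose to tool-down at p, tool y at ang deg"""
    s=s or arm.observe(); R=Ro.from_quat(s['ee_rot'])
    a=np.radians(ang); y=np.array([np.cos(a),np.sin(a),0]); z=np.array([0,0,-1.]); x=np.cross(y,z)
    G=Ro.from_matrix(np.stack([x,y,z],1))
    d=R.inv().apply(np.array(p)-s['tcp_pos'])*1000; w=(R.inv()*G).as_rotvec(degrees=True)
    print('slide',np.round(d,1).tolist(),'ang',np.round(w,1).tolist())
E
python3 - <<'E'
from h import *
f=viewer.grab_frame('wrist');print(np.round(f['T_tool_cam'],3),f['fx'])
plan((.53,.36,.24),71.6)
E
```

```text
[[-0.001 -0.966 -0.259  0.075]
 [ 1.    -0.001 -0.001 -0.   ]
 [ 0.001 -0.259  0.966 -0.154]
 [ 0.     0.     0.     1.   ]] 370.8719573056489
slide [-339.4, -6.6, -9.5] ang [0.0, 0.0, -5.4]
```

Request:
{"name": "move_arm", "arguments": {"series": [{"hand":1,"slide":[-339,-7,-10],"angular":[0,0,-5.4]},{"hand":1,"slide":[-339,-7,-10],"angular":[0,0,-5.4]},{"hand":1,"slide":[-339,-7,-10],"angular":[0,0,-5.4]},{"hand":1,"slide":[-339,-7,-10],"angular":[0,0,-5.4]},{"hand":1,"slide":[-339,-7,-10],"angular":[0,0,-5.4]},{"hand":1,"slide":[-339,-7,-10],"angular":[0,0,-5.4]},{"hand":1,"slide":[-339,-7,-10],"angular":[0,0,-5.4]},{"hand":1,"slide":[-339,-7,-10],"angular":[0,0,-5.4]},{"hand":1,"slide":[-339,-7,-10],"angular":[0,0,-5.4]},{"hand":1,"slide":[-339,-7,-10],"angular":[0,0,-5.4]},{"hand":1,"slide":[-339,-7,-10],"angular":[0,0,-5.4]}]}}

```text
time_s: 2.12
tcp_pos: [0.5292, 0.3599, 0.2401]
ee_rot: [0.16, 0.987, 0.0, -0.001]
contact_force: [-0.7, 0.5, 0.4]
width: 0.0936
grip_force: 0.0
```

```bash
cat >> h.py <<'E'
def tops(show=True):
    s=arm.observe();f=viewer.grab_frame('wrist');f['state']=s;W=world(f);z=W[...,2]
    m=((z>.017)&(z<.029)&(f['z_map']>0)&(W[...,0]>.35)&(W[...,0]<.66)&(W[...,1]>.2)&(W[...,1]<.5)).astype(np.uint8)
    m=cv2.morphologyEx(m,cv2.MORPH_OPEN,np.ones((5,5)))
    n,l,st,_=cv2.connectedComponentsWithStats(m)
    for i in range(1,n):
        if st[i,4]<400: continue
        P=W[l==i]; P=P[P[:,2]>np.median(P[:,2])-.003]
        r=cv2.minAreaRect((P[:,:2]*1000).astype(np.float32))
        print(st[i,:2],st[i,4],np.round(r[0],1),np.round(r[1],1),round(r[2],1),'z',np.median(P[:,2]).round(4),'rgb',f['frame'][l==i].mean(0).astype(int))
    return f
E
python3 - <<'E'
from h import *
f=tops();save(f,'w1.png');s=arm.observe();print(s['tcp_pos'],s['time_s'],s['q'])
plan((.577,.373,.012),71.6)
E
```

```text
[380  19] 1763 [413.  495.4] [53.2 44.8] 42.8 z 0.0211 rgb [217 240 110]
[309  94] 2487 [466.9 403. ] [90.  26.3] 5.4 z 0.0214 rgb [ 67 155  87]
[183 169] 1597 [469.7 260.4] [46. 44.] 70.9 z 0.0216 rgb [ 62 165  86]
[323 224] 2519 [579.3 373.4] [44.1 67. ] 71.5 z 0.0215 rgb [ 60 161  83]
[211 248] 2079 [570.6 260.4] [60.6 45.1] 13.2 z 0.0213 rgb [180 134  90]
[0.52843888 0.36049263 0.24047687] 2.1667 [ 5.09622331e-01  2.88531951e-01  1.11665368e+00  8.92926569e-04
  1.73692388e+00 -7.40383207e-01]
slide [-42.4, 27.1, 228.4] ang [0.0, -0.1, 0.0]
```

View pics/w1.png

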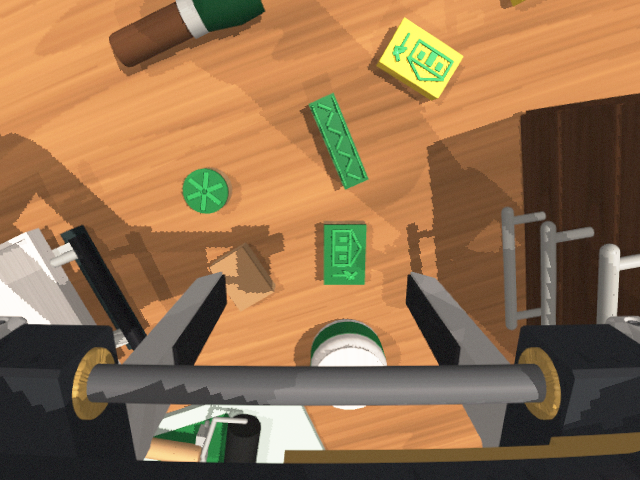

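The wrist view shows the house at (345,254), the border at (338,141), the round block at (205,190) and the bare block at (240,275). Measured sizes and heights all match the given ones, so I'm descending on the house.

Request:
{"name": "move_arm", "arguments": {"series": [{"hand":1,"slide":[-44,28.3,40],"angular":[0,0,0]},{"hand":1,"slide":[-44,28.3,120],"angular":[0,0,0]},{"hand":1,"slide":[-44,28.3,190],"angular":[0,0,0]},{"hand":1,"slide":[-44,28.3,190],"angular":[0,0,0]},{"hand":1,"slide":[-44,28.3,190],"angular":[0,0,0]},{"hand":1,"slide":[-44,28.3,212],"angular":[0,0,0]},{"hand":1,"slide":[-44,28.3,212],"angular":[0,0,0]},{"hand":0.3,"slide":[-44,28.3,212],"angular":[0,0,0]},{"hand":0.3,"slide":[-44,28.3,212],"angular":[0,0,0]},{"hand":0.3,"slide":[-44,28.3,212],"angular":[0,0,0]},{"hand":0.3,"slide":[-44,28.3,212],"angular":[0,0,0]},{"hand":0.3,"slide":[-44,28.3,212],"angular":[0,0,0]}], "force": 15}}

```text
time_s: 3.17
tcp_pos: [0.5799, 0.3732, 0.029]
ee_rot: [0.16, 0.987, 0.0, 0.0]
contact_force: [0.4, 0.1, 0.6]
width: 0.0641
grip_force: 0.0
```

```bash
cat >> h.py <<'E'
# press frame: origin, yaw, tray centre from depth and keypoints
YAW=np.radians(3.7); U=np.array([np.cos(YAW),np.sin(YAW)]); V=np.array([-np.sin(YAW),np.cos(YAW)])
TRAY=np.array([.5432,.0145])
def tray(x,y): return TRAY+x*U+y*V
E
python3 - <<'E'
from h import *
s=arm.observe();print(s['tcp_pos'],s['width'],s['grip_force'])
h=tray(.04,.025);print(h)
plan((*h,.14),93.7)
plan((*h,.069),93.7)
E
```

```text
[0.57986511 0.37321648 0.02897029] 0.06406216145078336 0.0
[0.58150332 0.04202918]
slide [-106.0, -313.7, -111.2] ang [0.0, 0.0, -22.1]
slide [-106.0, -313.7, -40.2] ang [0.0, 0.0, -22.1]
```

Request:
{"name": "move_arm", "arguments": {"series": [{"hand":0.3,"slide":[0,0,0],"angular":[0,0,0]},{"hand":0.3,"slide":[0,0,0],"angular":[0,0,0]},{"hand":0.3,"slide":[0,0,0],"angular":[0,0,0]},{"hand":0.3,"slide":[0,0,0],"angular":[0,0,0]},{"hand":0.3,"slide":[0,0,0],"angular":[0,0,0]},{"hand":0.3,"slide":[0,0,-15],"angular":[0,0,0]},{"hand":0.3,"slide":[0,0,-45],"angular":[0,0,0]},{"hand":0.3,"slide":[0,0,-80],"angular":[0,0,0]},{"hand":0.3,"slide":[0,0,-110],"angular":[0,0,0]}]}}

```text
time_s: 3.92
tcp_pos: [0.58, 0.3725, 0.1396]
ee_rot: [0.16, 0.987, -0.0, -0.0]
contact_force: [-0.4, -0.3, -0.1]
width: 0.0438
grip_force: 15.0
```

```bash
python3 - <<'E'
from h import *
s=arm.observe();print(s['tcp_pos'],s['width'],s['grip_force'],s['time_s'])
h=tray(.04,.025);plan((*h,.14),93.7); plan((*h,.069),93.7)
E
```

```text
[0.57996877 0.37253304 0.13960425] 0.04381038579563797 14.99990701675415 3.9167
slide [-106.0, -313.1, -0.3] ang [-0.0, -0.0, -22.1]
slide [-106.0, -313.0, 70.7] ang [-0.0, -0.0, -22.1]
```

Request:
{"name": "move_arm", "arguments": {"series": [{"hand":0.3,"slide":[-10,-30,0],"angular":[0,0,-2]},{"hand":0.3,"slide":[-23,-68,0],"angular":[0,0,-6]},{"hand":0.3,"slide":[-36,-108,0],"angular":[0,0,-10]},{"hand":0.3,"slide":[-49,-146,0],"angular":[0,0,-14]},{"hand":0.3,"slide":[-62,-184,0],"angular":[0,0,-18]},{"hand":0.3,"slide":[-75,-222,0],"angular":[0,0,-22.1]},{"hand":0.3,"slide":[-88,-260,0],"angular":[0,0,-22.1]},{"hand":0.3,"slide":[-98,-290,0],"angular":[0,0,-22.1]},{"hand":0.3,"slide":[-106,-313,0],"angular":[0,0,-22.1]},{"hand":0.3,"slide":[-106,-313,0],"angular":[0,0,-22.1]}]}}

```text
time_s: 4.75
tcp_pos: [0.5817, 0.0374, 0.1384]
ee_rot: [-0.029, 1.0, -0.001, -0.0]
contact_force: [0.9, -0.0, 0.2]
width: 0.0435
grip_force: 15.0
```

```bash
python3 - <<'E'
from h import *
s=arm.observe();print(s['tcp_pos'],s['width'],s['grip_force'],s['time_s'])
f=viewer.grab_frame('wrist');f['state']=s;save(f,'w2.png');W=world(f)
for d in viewer.pinpoint(f,'tray_floor')[:1]: print(d)
m=(abs(W[...,0]-.54)<.12)&(abs(W[...,1]-.014)<.1)&(abs(W[...,2]-.04)<.004)&(f['z_map']>0)
P=W[m];
a=np.c_[(P[:,:2]-TRAY)@U,(P[:,:2]-TRAY)@V];print(len(P),np.percentile(a,[.5,99.5],axis=0),np.median(P[:,2]))
m=(abs(W[...,0]-.54)<.12)&(abs(W[...,1]-.014)<.1)&(abs(W[...,2]-.05)<.003)&(f['z_map']>0)
P=W[m];
a=np.c_[(P[:,:2]-TRAY)@U,(P[:,:2]-TRAY)@V];print(len(P),np.percentile(a,[.5,99.5],axis=0),np.median(P[:,2]))
h=tray(.04,.025); plan((*h,.069),93.7)
E
```

```text
[0.58168719 0.03739378 0.13842842] 0.04351612994032768 14.999411702156067 4.75
{'location': [0.5398, 0.0133, 0.0396], 'confidence': 0.95}
44383 [[-0.08574264 -0.07651801]
 [ 0.080435    0.06973839]] 0.04009766529126539
7899 [[-0.09090733 -0.08138346]
 [ 0.08686386  0.10135798]] 0.049951984266370014
slide [0.2, 0.4, 69.4] ang [0.0, -0.0, -0.2]
```

View pics/w2.png

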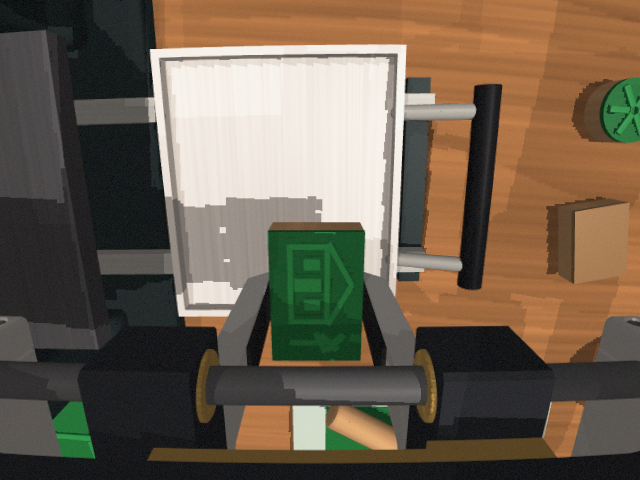

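Wrist view: the house is held level at (316,290) over the bed, and the bed rim spans (150..405, 45..315), about where I expected. Next I lower it and let go.

Request:
{"name": "move_arm", "arguments": {"series": [{"hand":0.3,"slide":[0,0,25],"angular":[0,0,0]},{"hand":0.3,"slide":[0,0,50],"angular":[0,0,0]},{"hand":0.3,"slide":[0,0,62],"angular":[0,0,0]},{"hand":0.3,"slide":[0,0,66],"angular":[0,0,0]},{"hand":0.3,"slide":[0,0,69],"angular":[0,0,0]},{"hand":0.3,"slide":[0,0,69.5],"angular":[0,0,0]},{"hand":0.6,"slide":[0,0,69.5],"angular":[0,0,0]},{"hand":0.6,"slide":[0,0,69.5],"angular":[0,0,0]},{"hand":0.6,"slide":[0,0,69.5],"angular":[0,0,0]},{"hand":0.6,"slide":[0,0,45],"angular":[0,0,0]},{"hand":0.6,"slide":[0,0,5],"angular":[0,0,0]},{"hand":0.8,"slide":[0,0,-30],"angular":[0,0,0]}]}}

```text
time_s: 5.85
tcp_pos: [0.5813, 0.0423, 0.1697]
ee_rot: [-0.032, 0.999, 0.0, -0.001]
contact_force: [1.0, -0.7, 0.2]
width: 0.0605
grip_force: 0.0
```

```bash
sed -i 's/TRAY=.*/TRAY=np.array([.5418,.0150])/' h.py; cat >> h.py <<'E'
def intray():
    s=arm.observe();f=viewer.grab_frame('wrist');f['state']=s;W=world(f);z=W[...,2]
    L=W[...,:2]-TRAY;a=L@U;b=L@V
    m=((abs(a)<.079)&(abs(b)<.069)&(z>.056)&(z<.07)&(f['z_map']>0)).astype(np.uint8)
    m=cv2.morphologyEx(m,cv2.MORPH_OPEN,np.ones((5,5)))
    n,l,st,_=cv2.connectedComponentsWithStats(m)
    for i in range(1,n):
        if st[i,4]<400: continue
        P=np.c_[a[l==i],b[l==i]]; r=cv2.minAreaRect((P*1000).astype(np.float32))
        print('tray',np.round(r[0],1),np.round(r[1],1),round(r[2],1),'z',np.percentile(z[l==i],[5,50,95]).round(4))
    return f
E
python3 - <<'E'
from h import *
s=arm.observe();print(s['tcp_pos'],s['width'],s['time_s'])
intray()
plan((.467,.403,.14),95.4); plan((.467,.403,.028),95.4)
E
```

```text
[0.58132214 0.04227411 0.16972973] 0.06050977139396161 5.85
tray [40.4 24.1] [44.1 66.4] 90.0 z [0.06   0.0614 0.0636]
slide [95.9, 367.8, 37.8] ang [-0.1, 0.9, -1.7]
slide [97.7, 367.9, 149.8] ang [-0.1, 0.9, -1.7]
```

Request:
{"name": "move_arm", "arguments": {"series": [{"hand":0.9,"slide":[10,40,0],"angular":[0,0,-1.7]},{"hand":0.9,"slide":[20,80,0],"angular":[0,0,-1.7]},{"hand":0.8,"slide":[30,119,0],"angular":[0,0,-1.7]},{"hand":0.7,"slide":[41,158,0],"angular":[0,0,-1.7]},{"hand":0.7,"slide":[51,197,0],"angular":[0,0,-1.7]},{"hand":0.7,"slide":[62,236,5],"angular":[0,0,-1.7]},{"hand":0.7,"slide":[72,275,15],"angular":[0,0,-1.7]},{"hand":0.7,"slide":[82,314,25],"angular":[0,0,-1.7]},{"hand":0.7,"slide":[92,350,40],"angular":[0,0,-1.7]},{"hand":0.7,"slide":[97,368,60],"angular":[0,0,-1.7]},{"hand":0.7,"slide":[97,368,80],"angular":[0,0,-1.7]},{"hand":0.7,"slide":[97,368,80],"angular":[0,0,-1.7]}]}}

```text
time_s: 6.9
tcp_pos: [0.4585, 0.4031, 0.084]
ee_rot: [-0.048, 0.999, -0.002, -0.003]
contact_force: [-0.2, -0.7, -0.2]
width: 0.0658
grip_force: 0.0
```

```bash
python3 - <<'E'
from h import *
s=arm.observe();print(s['tcp_pos'],s['width'],s['time_s'])
tops()
plan((.467,.403,.028),95.4)
E
```

```text
[0.45848555 0.40313903 0.08398596] 0.06580258195224947 6.9
[425 151] 4103 [413.5 496. ] [55.  44.5] 41.2 z 0.0212 rgb [211 231 101]
[296 206] 5613 [467.4 403.3] [91.2 26.1] 5.4 z 0.0214 rgb [ 38 101  53]
[ 56 224] 4010 [469.3 260. ] [46.6 46.1] 86.2 z 0.0216 rgb [ 36 101  52]
slide [-7.5, -0.4, 58.1] ang [-0.2, -0.2, 0.0]
```

Request:
{"name": "move_arm", "arguments": {"series": [{"hand":0.65,"slide":[-6.5,0,20],"angular":[0,0,0]},{"hand":0.6,"slide":[-6.5,0,45],"angular":[0,0,0]},{"hand":0.4,"slide":[-6.5,0,60],"angular":[0,0,0]},{"hand":0.1,"slide":[-6.5,0,60],"angular":[0,0,0]},{"hand":0.1,"slide":[-6.5,0,60],"angular":[0,0,0]},{"hand":0.1,"slide":[-6.5,0,60],"angular":[0,0,0]},{"hand":0.1,"slide":[-6.5,0,60],"angular":[0,0,0]},{"hand":0.1,"slide":[-6.5,0,60],"angular":[0,0,0]},{"hand":0.1,"slide":[-6.5,0,60],"angular":[0,0,0]},{"hand":0.1,"slide":[-6.5,0,60],"angular":[0,0,0]}]}}

```text
time_s: 7.78
tcp_pos: [0.4695, 0.4046, 0.0313]
ee_rot: [-0.047, 0.999, 0.001, 0.002]
contact_force: [0.4, -0.7, 6.1]
width: 0.0258
grip_force: 15.0
```

```bash
python3 - <<'E'
from h import *
s=arm.observe();print(s['tcp_pos'],s['width'],s['grip_force'],s['time_s'])
h=tray(0,-.04);plan((*h,.14),93.7); plan((*h,s['tcp_pos'][2]+.0405),93.7)
E
```

```text
[0.46948002 0.40464431 0.03125999] 0.02582391736328874 15.00182569026947 7.7833
slide [-34.9, -434.5, -109.4] ang [0.1, 0.3, 1.7]
slide [-34.6, -434.6, -41.2] ang [0.1, 0.3, 1.7]
```

Request:
{"name": "move_arm", "arguments": {"series": [{"hand":0.1,"slide":[0,0,-10],"angular":[0,0,0]},{"hand":0.1,"slide":[0,0,-35],"angular":[0,0,0]},{"hand":0.1,"slide":[0,0,-70],"angular":[0,0,0]},{"hand":0.1,"slide":[0,0,-109],"angular":[0,0,0]},{"hand":0.1,"slide":[0,0,-109],"angular":[0,0,0]}]}}

```text
time_s: 8.2
tcp_pos: [0.4712, 0.4067, 0.148]
ee_rot: [-0.047, 0.999, 0.005, 0.007]
contact_force: [0.7, 1.1, 1.2]
width: 0.0262
grip_force: 15.0
```

```bash
python3 - <<'E'
from h import *
s=arm.observe();print(s['tcp_pos'],s['width'],s['grip_force'],s['time_s'],s['contact_force'])
f=viewer.grab_frame('wrist');f['state']=s;save(f,'w3.png')
W=world(f);m=(np.hypot(W[...,0]-s['tcp_pos'][0],W[...,1]-s['tcp_pos'][1])<.06)&(abs(W[...,2]-s['tcp_pos'][2]+.005)<.03)&(f['z_map']>0)&(f['frame'][...,1]>1.4*f['frame'][...,0])
P=W[m];print(len(P),np.percentile(P[:,2],[5,50,95]),P.min(0),P.max(0));c=np.linalg.lstsq(np.c_[P[:,:2],np.ones(len(P))],P[:,2],rcond=None)[0];print('slopes',c)
r=cv2.minAreaRect((P[:,:2]*1000).astype(np.float32));print(r)
h=tray(0,-.04);plan((*h,.14),93.7)
E
```

```text
[0.47124885 0.40673866 0.14797647] 0.02621137978621487 14.998523443937302 8.2 [0.68657962 1.13784166 1.20195752]
8864 [0.13669509 0.13805315 0.14028328] [0.42290778 0.38907593 0.12962004] [0.5084296  0.42205605 0.14396586]
slopes [0.01348264 0.00524987 0.12988934]
((465.6964416503906, 405.5821838378906), (84.53927612304688, 27.683534622192383), 3.808716058731079)
slide [-33.3, -436.0, 2.1] ang [0.4, 0.6, 1.7]
```

View pics/w3.png

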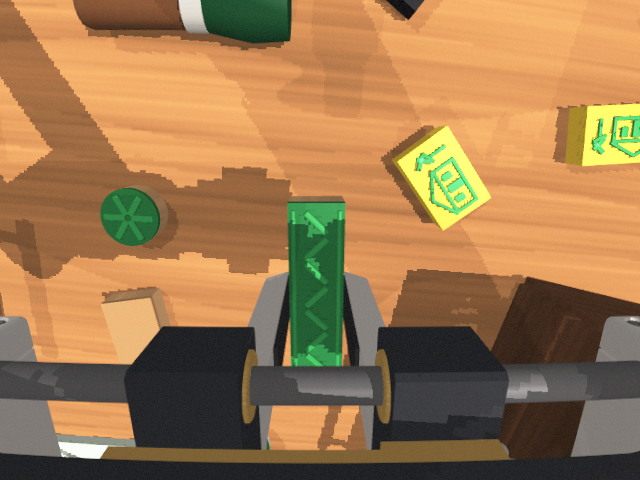

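Wrist view: the border is held level at (317,285), and its top height fits a full-depth grip. I'll carry it to the bed.

Request:
{"name": "move_arm", "arguments": {"series": [{"hand":0.1,"slide":[-3,-30,0],"angular":[0,0,1.7]},{"hand":0.1,"slide":[-6,-70,0],"angular":[0,0,1.7]},{"hand":0.1,"slide":[-9,-111,0],"angular":[0,0,1.7]},{"hand":0.1,"slide":[-12,-152,0],"angular":[0,0,1.7]},{"hand":0.1,"slide":[-15,-193,0],"angular":[0,0,1.7]},{"hand":0.1,"slide":[-18,-234,0],"angular":[0,0,1.7]},{"hand":0.1,"slide":[-21,-275,0],"angular":[0,0,1.7]},{"hand":0.1,"slide":[-25,-316,0],"angular":[0,0,1.7]},{"hand":0.1,"slide":[-29,-357,0],"angular":[0,0,1.7]},{"hand":0.1,"slide":[-31,-395,0],"angular":[0,0,1.7]},{"hand":0.1,"slide":[-33,-422,0],"angular":[0,0,1.7]},{"hand":0.1,"slide":[-33,-436,0],"angular":[0,0,1.7]}]}}

```text
time_s: 9.25
tcp_pos: [0.5409, -0.0304, 0.1361]
ee_rot: [-0.03, 1.0, -0.0, -0.001]
contact_force: [0.3, 0.8, -0.7]
width: 0.026
grip_force: 15.0
```

Request:
{"name": "move_arm", "arguments": {"series": [{"hand":0.1,"slide":[0,0,0],"angular":[0,0,0]},{"hand":0.1,"slide":[0,0,0],"angular":[0,0,0]},{"hand":0.1,"slide":[0,0,10],"angular":[0,0,0]}]}}

```text
time_s: 9.5
tcp_pos: [0.5424, -0.0262, 0.1287]
ee_rot: [-0.032, 0.999, 0.0, 0.002]
contact_force: [0.6, 0.5, -1.0]
width: 0.0259
grip_force: 15.0
```

```bash
python3 - <<'E'
from h import *
s=arm.observe();print(s['tcp_pos'],s['width'],s['grip_force'],s['time_s'])
intray();s=arm.observe()
h=tray(0,-.04);plan((*h,.069),93.7);print((s['tcp_pos'][:2]-TRAY)@np.c_[U,V],s['tcp_pos'],s['qd'])
E
```

```text
[ 0.54243766 -0.02616698  0.1287043 ] 0.025888621870546188 14.998548924922943 9.5
tray [25.2 24.1] [44.4 36.4] 89.7 z [0.0595 0.0613 0.0636]
slide [-3.9, 0.4, 56.2] ang [0.1, -0.1, 0.1]
[-0.00375578 -0.04044728] [ 0.54066221 -0.02560534  0.12520062] [ 0.00943861  0.0108427   0.02678329 -0.00317817  0.04524578 -0.00254652]
```

Request:
{"name": "move_arm", "arguments": {"series": [{"hand":0.1,"slide":[-5,0,20],"angular":[0,0,0]},{"hand":0.1,"slide":[-5,0,38],"angular":[0,0,0]},{"hand":0.1,"slide":[-5,0,48],"angular":[0,0,0]},{"hand":0.1,"slide":[-5,0,53],"angular":[0,0,0]},{"hand":0.1,"slide":[-5,0,55],"angular":[0,0,0]},{"hand":0.1,"slide":[-5,0,55],"angular":[0,0,0]},{"hand":0.1,"slide":[-5,0,55],"angular":[0,0,0]}]}}

```text
time_s: 10.13
tcp_pos: [0.5471, -0.0265, 0.0733]
ee_rot: [-0.032, 0.999, -0.0, 0.001]
contact_force: [-0.6, 0.6, -0.2]
width: 0.0256
grip_force: 15.0
```

```bash
python3 - <<'E'
from h import *
s=arm.observe();print(s['tcp_pos'],s['contact_force'],s['width'],np.round(s['qd'],3))
E
```

```text
[ 0.54714247 -0.02653854  0.07329385] [-0.59368543  0.62337908 -0.1806655 ] 0.02558801886633982 [-0.006 -0.006 -0.007  0.001  0.001 -0.001]
```

Request:
{"name": "move_arm", "arguments": {"series": [{"hand":0.1,"slide":[0,0,1.5],"angular":[0,0,0]},{"hand":0.1,"slide":[0,0,2.2],"angular":[0,0,0]},{"hand":0.1,"slide":[0,0,2.5],"angular":[0,0,0]},{"hand":0.4,"slide":[0,0,2.5],"angular":[0,0,0]},{"hand":0.4,"slide":[0,0,2.5],"angular":[0,0,0]},{"hand":0.4,"slide":[0,0,2.5],"angular":[0,0,0]},{"hand":0.4,"slide":[0,0,-30],"angular":[0,0,0]},{"hand":0.4,"slide":[0,0,-65],"angular":[0,0,0]},{"hand":0.6,"slide":[0,0,-100],"angular":[0,0,0]},{"hand":0.7,"slide":[0,0,-100],"angular":[0,0,0]},{"hand":0.7,"slide":[0,0,-100],"angular":[0,0,0]}]}}

```text
time_s: 11.05
tcp_pos: [0.5481, -0.027, 0.1754]
ee_rot: [-0.032, 0.999, -0.001, 0.003]
contact_force: [0.4, -0.3, -0.7]
width: 0.0541
grip_force: 0.0
```

```bash
python3 - <<'E'
from h import *
s=arm.observe();print(s['tcp_pos'],s['width'],s['time_s'])
intray()
plan((.4695,.260,.09),93.7); plan((.4695,.26,.029),93.7)
E
```

```text
[ 0.54810692 -0.02697361  0.17541871] 0.054057963368045366 11.05
tray [  0.1 -43.4] [26.1 90.4] 89.9 z [0.06   0.0614 0.0636]
tray [40.1 24.4] [45. 66.] 89.8 z [0.0597 0.0613 0.0636]
slide [58.9, 291.2, 82.8] ang [-0.0, 0.1, -0.0]
slide [59.0, 291.2, 143.8] ang [-0.0, 0.1, -0.0]
```

Request:
{"name": "move_arm", "arguments": {"series": [{"hand":0.8,"slide":[8,40,0],"angular":[0,0,0]},{"hand":0.85,"slide":[16,80,0],"angular":[0,0,0]},{"hand":0.85,"slide":[24,120,0],"angular":[0,0,0]},{"hand":0.85,"slide":[32,160,0],"angular":[0,0,0]},{"hand":0.85,"slide":[40,200,0],"angular":[0,0,0]},{"hand":0.85,"slide":[48,240,10],"angular":[0,0,0]},{"hand":0.85,"slide":[55,275,40],"angular":[0,0,0]},{"hand":0.85,"slide":[59,291,75],"angular":[0,0,0]},{"hand":0.85,"slide":[59,291,83],"angular":[0,0,0]},{"hand":0.85,"slide":[59,291,83],"angular":[0,0,0]},{"hand":0.85,"slide":[59,291,83],"angular":[0,0,0]},{"hand":0.85,"slide":[59,291,83],"angular":[0,0,0]}]}}

```text
time_s: 12.1
tcp_pos: [0.4703, 0.259, 0.0906]
ee_rot: [-0.031, 1.0, 0.0, 0.001]
contact_force: [0.7, -0.1, 0.8]
width: 0.0802
grip_force: 0.0
```

```bash
python3 - <<'E'
from h import *
s=arm.observe();print(s['tcp_pos'],s['width'],s['time_s'])
tops()
plan((.4695,.26,.029),93.7)
E
```

```text
[0.47025253 0.25897666 0.0905974 ] 0.08023492845791694 12.1
[283 224] 3968 [469.4 259.7] [45.8 45.3] 2.8 z 0.0215 rgb [ 38 103  54]
[273 352] 645 [544.7 254.4] [ 9.6 43.1] 10.4 z 0.0209 rgb [169 125  83]
[283 405] 1406 [590.4 264.2] [24.9 44.8] 6.7 z 0.0212 rgb [218 163 108]
slide [1.4, 0.9, 62.3] ang [0.0, 0.2, -0.1]
```

Request:
{"name": "move_arm", "arguments": {"series": [{"hand":0.8,"slide":[1,1,25],"angular":[0,0,0]},{"hand":0.75,"slide":[1,1,50],"angular":[0,0,0]},{"hand":0.7,"slide":[1,1,60],"angular":[0,0,0]},{"hand":0.35,"slide":[1,1,61],"angular":[0,0,0]},{"hand":0.35,"slide":[1,1,61],"angular":[0,0,0]},{"hand":0.35,"slide":[1,1,61],"angular":[0,0,0]},{"hand":0.35,"slide":[1,1,61],"angular":[0,0,0]},{"hand":0.35,"slide":[1,1,61],"angular":[0,0,0]},{"hand":0.35,"slide":[1,1,61],"angular":[0,0,0]},{"hand":0.35,"slide":[1,1,61],"angular":[0,0,0]}]}}

```text
time_s: 12.98
tcp_pos: [0.4695, 0.2612, 0.0305]
ee_rot: [-0.032, 0.999, 0.0, 0.002]
contact_force: [0.7, -1.1, 5.2]
width: 0.046
grip_force: 15.0
```

Request:
{"name": "move_arm", "arguments": {"series": [{"hand":0.35,"slide":[0,0,0],"angular":[0,0,0]},{"hand":0.35,"slide":[0,0,0],"angular":[0,0,0]}]}}

```text
time_s: 13.15
tcp_pos: [0.4695, 0.2612, 0.0305]
ee_rot: [-0.032, 0.999, 0.0, 0.002]
contact_force: [1.0, -0.9, 5.8]
width: 0.0457
grip_force: 15.0
```

```bash
python3 - <<'E'
from h import *
s=arm.observe();print(s['tcp_pos'],s['width'],s['grip_force'])
h=tray(-.042,.025);plan((*h,.14),93.7)
E
```

```text
[0.46948734 0.26119878 0.03054385] 0.045668260336830635 15.001438558101654
slide [-14.8, -225.3, -109.6] ang [0.0, 0.2, -0.0]
```

Request:
{"name": "move_arm", "arguments": {"series": [{"hand":0.35,"slide":[0,0,-12],"angular":[0,0,0]},{"hand":0.35,"slide":[0,0,-45],"angular":[0,0,0]},{"hand":0.35,"slide":[0,0,-80],"angular":[0,0,0]},{"hand":0.35,"slide":[-1,-15,-110],"angular":[0,0,0]},{"hand":0.35,"slide":[-3,-50,-110],"angular":[0,0,0]},{"hand":0.35,"slide":[-5,-90,-110],"angular":[0,0,0]},{"hand":0.35,"slide":[-8,-130,-110],"angular":[0,0,0]},{"hand":0.35,"slide":[-11,-170,-110],"angular":[0,0,0]},{"hand":0.35,"slide":[-13,-205,-110],"angular":[0,0,0]},{"hand":0.35,"slide":[-15,-225,-110],"angular":[0,0,0]},{"hand":0.35,"slide":[-15,-225,-100],"angular":[0,0,0]},{"hand":0.35,"slide":[-15,-225,-90],"angular":[0,0,0]}]}}

```text
time_s: 14.15
tcp_pos: [0.4977, 0.0367, 0.1188]
ee_rot: [-0.031, 1.0, 0.0, 0.001]
contact_force: [-0.8, 0.9, -0.8]
width: 0.0457
grip_force: 15.0
```

Request:
{"name": "move_arm", "arguments": {"series": [{"hand":0.35,"slide":[0,0,15],"angular":[0,0,0]},{"hand":0.35,"slide":[0,0,30],"angular":[0,0,0]},{"hand":0.35,"slide":[0,0,40],"angular":[0,0,0]},{"hand":0.35,"slide":[0,0,43],"angular":[0,0,0]},{"hand":0.35,"slide":[0,0,43],"angular":[0,0,0]},{"hand":0.35,"slide":[0,0,43],"angular":[0,0,0]}]}}

```text
time_s: 14.65
tcp_pos: [0.4974, 0.038, 0.0756]
ee_rot: [-0.033, 0.999, 0.0, 0.0]
contact_force: [0.3, 0.1, 0.3]
width: 0.0454
grip_force: 15.0
```

```bash
python3 - <<'E'
from h import *
s=arm.observe();print(s['tcp_pos'],s['contact_force'],s['width'],np.round(s['qd'],3),(s['tcp_pos'][:2]-TRAY)@np.c_[U,V])
E
```

```text
[0.49739911 0.03796923 0.07562779] [0.33067984 0.0598543  0.31464451] 0.04536501994805105 [-0.007 -0.011 -0.018 -0.002 -0.    -0.   ] [-0.04282609  0.02578665]
```

Request:
{"name": "move_arm", "arguments": {"series": [{"hand":0.35,"slide":[0,0,2.5],"angular":[0,0,0]},{"hand":0.35,"slide":[0,0,4.5],"angular":[0,0,0]},{"hand":0.35,"slide":[0,0,5.2],"angular":[0,0,0]},{"hand":0.35,"slide":[0,0,5.2],"angular":[0,0,0]},{"hand":0.61,"slide":[0,0,5.2],"angular":[0,0,0]},{"hand":0.61,"slide":[0,0,5.2],"angular":[0,0,0]},{"hand":0.61,"slide":[0,0,5.2],"angular":[0,0,0]},{"hand":0.61,"slide":[0,0,-25],"angular":[0,0,0]},{"hand":0.61,"slide":[0,0,-65],"angular":[0,0,0]},{"hand":0.61,"slide":[0,0,-100],"angular":[0,0,0]},{"hand":0.5,"slide":[0,0,-100],"angular":[0,0,0]},{"hand":0.4,"slide":[0,0,-100],"angular":[0,0,0]}]}}

```text
time_s: 15.65
tcp_pos: [0.499, 0.0372, 0.1785]
ee_rot: [-0.032, 0.999, -0.0, 0.003]
contact_force: [0.3, -0.9, -1.0]
width: 0.0474
grip_force: 0.0
```

```bash
python3 - <<'E'
from h import *
s=arm.observe();print(s['tcp_pos'],s['width'],s['time_s'])
f=intray()
for d in viewer.pinpoint(f,'bed_bar')[:1]: print(d)
W=world(f)
L=W[...,:2]-TRAY;m=(abs(L@V-.13)<.025)&(abs(L@U)<.08)&(W[...,2]>.055)&(W[...,2]<.07)&(f['z_map']>0);P=W[m]
print(P.mean(0),P.min(0),P.max(0))
bar=tray(0,.130);print(bar)
# tool y along local x (angle 3.7)
for a in (3.7,93.7): plan((*tray(0,.19),.16),a)
print(s['q'])
E
```

```text
[0.49902784 0.03716675 0.17853967] 0.04741109492566813 15.65
tray [-43.1  23.7] [45.1 45.6] 87.9 z [0.06   0.0615 0.0637]
tray [-10.4 -43. ] [69.8 26.9] 0.0 z [0.0599 0.0615 0.0636]
tray [37.9 24.2] [62.5 43.7] 0.6 z [0.06   0.0615 0.0637]
{'location': [0.53, 0.143, 0.0497], 'confidence': 0.67}
[0.51283606 0.13511209 0.06086723] [0.46723205 0.11879773 0.05504037] [0.58120731 0.14800427 0.06481858]
[0.5334108  0.14472903]
slide [-43.4, 164.9, 14.5] ang [-0.1, -0.1, 90.0]
slide [-43.4, 164.9, 14.5] ang [0.0, -0.1, -0.0]
[-3.90849555e-02 -1.20003923e-02  1.57619834e+00  1.16327464e-04
  1.57085695e+00 -1.67401007e+00]
```

Request:
{"name": "move_arm", "arguments": {"series": [{"hand":0,"slide":[-10,40,5],"angular":[0,0,7]},{"hand":0,"slide":[-20,80,10],"angular":[0,0,14]},{"hand":0,"slide":[-30,115,10],"angular":[0,0,21]},{"hand":0,"slide":[-38,140,10],"angular":[0,0,28]},{"hand":0,"slide":[-43,155,10],"angular":[0,0,35]},{"hand":0,"slide":[-43,158,10],"angular":[0,0,42]},{"hand":0,"slide":[-43,158,10],"angular":[0,0,49]},{"hand":0,"slide":[-43,158,10],"angular":[0,0,56]},{"hand":0,"slide":[-43,158,10],"angular":[0,0,63]},{"hand":0,"slide":[-43,158,10],"angular":[0,0,70]},{"hand":0,"slide":[-43,158,10],"angular":[0,0,77]},{"hand":0,"slide":[-43,158,10],"angular":[0,0,84]}]}}

```text
time_s: 16.75
tcp_pos: [0.5288, 0.1973, 0.1624]
ee_rot: [0.646, 0.763, -0.002, -0.002]
contact_force: [-0.6, -0.1, 0.1]
width: 0.0003
grip_force: 0.0
```

Request:
{"name": "move_arm", "arguments": {"series": [{"hand":0,"slide":[0,0,0],"angular":[0,0,6]},{"hand":0,"slide":[0,0,0],"angular":[0,0,6]},{"hand":0,"slide":[0,0,0],"angular":[0,0,6]}]}}

```text
time_s: 17.0
tcp_pos: [0.5291, 0.1974, 0.1632]
ee_rot: [0.682, 0.731, -0.002, -0.001]
contact_force: [-0.1, -0.3, -0.2]
width: 0.0004
grip_force: 0.0
```

```bash
python3 - <<'E'
from h import *
s=arm.observe();print(s['tcp_pos'],s['width'],s['time_s'],s['q'])
plan((*tray(0,.18),.06),3.7)
f=viewer.grab_frame('scene')
for n in ['bed_bar','catch_top','handle_mid']:
    print(n,[(np.round(d['location'],3),d['confidence']) for d in viewer.pinpoint(f,n)[:1]])
E
```

```text
[0.52911462 0.19739221 0.16323182] 0.00042919716052037177 17.0 [2.56642446e-01 1.45105887e-01 1.44035262e+00 6.03838501e-05
 1.56013916e+00 1.86814324e-01]
slide [-2.8, 1.3, 103.2] ang [-0.2, 0.0, 0.3]
bed_bar [(array([0.531, 0.142, 0.057]), 0.85)]
catch_top [(array([ 0.554, -0.26 ,  0.264]), 0.45)]
handle_mid [(array([ 0.594, -0.347,  0.257]), 0.68)]
```

Request:
{"name": "move_arm", "arguments": {"series": [{"hand":0,"slide":[0,0,40],"angular":[0,0,0]},{"hand":0,"slide":[0,0,80],"angular":[0,0,0]},{"hand":0,"slide":[0,0,103],"angular":[0,0,0]},{"hand":0,"slide":[0,0,103],"angular":[0,0,0]},{"hand":0,"slide":[-10,1,103],"angular":[0,0,0]},{"hand":0,"slide":[-22,1,103],"angular":[0,0,0]},{"hand":0,"slide":[-28,1,103],"angular":[0,0,0]},{"hand":0,"slide":[-33,1,103],"angular":[0,0,0]},{"hand":0,"slide":[-38,1,103],"angular":[0,0,0]},{"hand":0,"slide":[-44,1,103],"angular":[0,0,0]},{"hand":0,"slide":[-51,1,103],"angular":[0,0,0]},{"hand":0,"slide":[-59,1,103],"angular":[0,0,0]}]}}

```text
time_s: 18.2
tcp_pos: [0.536, 0.1391, 0.0637]
ee_rot: [0.683, 0.731, 0.002, 0.0]
contact_force: [1.6, 2.3, 1.1]
width: 0.0004
grip_force: 1.3
```

Request:
{"name": "move_arm", "arguments": {"series": [{"hand":0,"slide":[-9,0,0],"angular":[0,0,0]},{"hand":0,"slide":[-19,0,0],"angular":[0,0,0]},{"hand":0,"slide":[-29,0,0],"angular":[0,0,0]},{"hand":0,"slide":[-40,0,0],"angular":[0,0,0]},{"hand":0,"slide":[-51,0,0],"angular":[0,0,0]},{"hand":0,"slide":[-62,0,0],"angular":[0,0,0]},{"hand":0,"slide":[-73,0,0],"angular":[0,0,0]},{"hand":0,"slide":[-84,0,0],"angular":[0,0,0]},{"hand":0,"slide":[-95,0,0],"angular":[0,0,0]},{"hand":0,"slide":[-105,0,0],"angular":[0,0,0]},{"hand":0,"slide":[-114,0,0],"angular":[0,0,0]},{"hand":0,"slide":[-122,0,0],"angular":[0,0,0]}]}}

```text
time_s: 19.2
tcp_pos: [0.5431, 0.016, 0.0622]
ee_rot: [0.683, 0.73, -0.0, -0.0]
contact_force: [1.3, 3.1, 1.1]
width: 0.0001
grip_force: 1.3
```

```bash
python3 - <<'E'
from h import *
s=arm.observe();print(s['tcp_pos'],s['time_s'],s['contact_force'],(s['tcp_pos'][:2]-TRAY)@np.c_[U,V])
f=viewer.grab_frame('scene')
for n in ['bed_bar','tray_floor','press','catch_top']:
    print(n,[(np.round(d['location'],3),d['confidence']) for d in viewer.pinpoint(f,n)[:1]])
E
```

```text
[0.54311064 0.01603497 0.06223716] 19.2 [1.30503179 3.13481694 1.08509312] [0.0013747  0.00094824]
bed_bar [(array([ 0.543, -0.001,  0.057]), 0.88)]
tray_floor [(array([ 0.553, -0.13 ,  0.044]), 0.89)]
press [(array([ 0.554, -0.182,  0.002]), 0.76)]
catch_top [(array([ 0.555, -0.262,  0.265]), 0.45)]
```

Request:
{"name": "move_arm", "arguments": {"series": [{"hand":0,"slide":[-8,0,0],"angular":[0,0,0]},{"hand":0,"slide":[-16,0,0],"angular":[0,0,0]},{"hand":0,"slide":[-23,0,0],"angular":[0,0,0]},{"hand":0,"slide":[-29,0,0],"angular":[0,0,0]},{"hand":0,"slide":[-34,0,0],"angular":[0,0,0]},{"hand":0,"slide":[-38,0,0],"angular":[0,0,0]},{"hand":0,"slide":[-42,0,0],"angular":[0,0,0]},{"hand":0,"slide":[-45,0,0],"angular":[0,0,0]},{"hand":0,"slide":[-48,0,0],"angular":[0,0,0]},{"hand":0,"slide":[-51,0,0],"angular":[0,0,0]}]}}

```text
time_s: 20.28
tcp_pos: [0.5466, -0.0339, 0.0624]
ee_rot: [0.683, 0.73, -0.0, -0.0]
contact_force: [-2.3, 2.1, -1.1]
width: 0.0006
grip_force: 1.1
```

Request:
{"name": "move_arm", "arguments": {"series": [{"hand":0,"slide":[-2,0,0],"angular":[0,0,0]},{"hand":0,"slide":[-4,0,0],"angular":[0,0,0]},{"hand":0,"slide":[-4,0,0],"angular":[0,0,0]}]}}

```text
time_s: 20.53
tcp_pos: [0.5467, -0.0348, 0.0624]
ee_rot: [0.683, 0.731, 0.002, -0.003]
contact_force: [-2.0, 8.4, -0.1]
width: -0.0
grip_force: 4.6
```

Request:
{"name": "move_arm", "arguments": {"series": [{"hand":0,"slide":[-2,0,0],"angular":[0,0,0]},{"hand":0,"slide":[-4,0,0],"angular":[0,0,0]},{"hand":0,"slide":[-4,0,0],"angular":[0,0,0]}]}}

```text
time_s: 20.78
tcp_pos: [0.5467, -0.0351, 0.0625]
ee_rot: [0.683, 0.731, 0.005, -0.005]
contact_force: [-3.0, 18.0, 0.8]
width: 0.0002
grip_force: 9.0
```

```bash
python3 - <<'E'
from h import *
s=arm.observe();print(s['tcp_pos'],s['time_s'],s['contact_force'])
f=viewer.grab_frame('scene')
for n in ['bed_bar','tray_floor','press','lever','handle_mid','catch_top']:
    print(n,[(np.round(d['location'],3),d['confidence']) for d in viewer.pinpoint(f,n)[:1]])
g=viewer.grab_frame('top')
for n in ['bed_bar','press','lever','handle_mid','catch_top']:
    print(n,[(np.round(d['location'],3),d['confidence']) for d in viewer.pinpoint(g,n)[:1]])
for F in (f,g):
    W=world(F);r,gg,b=[F['frame'][...,i].astype(int) for i in range(3)]
    m=(r>110)&(gg<60)&(b<70)&(np.hypot(W[...,0]-.556,W[...,1]+.265)<.05)&(W[...,2]>.19)
    P=W[m];print('red',len(P),P.min(0),P.max(0),P[P[:,2]>.25].mean(0))
    x=cv2.cvtColor(F['frame'],cv2.COLOR_RGB2BGR)
    c=x[170:330,130:290] if F is f else x[160:300,340:480]
    cv2.imwrite('pics/c%d.png'%(F is f),cv2.resize(c,(480,480),interpolation=cv2.INTER_CUBIC))
cv2.imwrite('pics/cc.png',np.hstack([cv2.resize(cv2.imread('pics/c1.png'),(400,400)),cv2.resize(cv2.imread('pics/c0.png'),(400,400))]))
E
```

```text
[ 0.54667452 -0.03507995  0.06250891] 20.7833 [-2.97297399 17.97561961  0.75247388]
bed_bar [(array([ 0.548, -0.049,  0.056]), 0.71)]
tray_floor [(array([ 0.694,  0.342, -0.001]), 0.57)]
press [(array([ 0.556, -0.181,  0.003]), 0.87)]
lever [(array([ 0.552, -0.182,  0.198]), 0.74)]
handle_mid [(array([ 0.596, -0.346,  0.262]), 0.95)]
catch_top [(array([ 0.556, -0.263,  0.262]), 0.5)]
bed_bar []
press [(array([ 0.554, -0.179,  0.001]), 0.57)]
lever [(array([ 0.554, -0.184,  0.208]), 0.57)]
handle_mid [(array([ 0.599, -0.347,  0.263]), 0.85)]
catch_top []
red 112 [ 0.5481213  -0.27722702  0.21226096] [ 0.56585331 -0.24801204  0.2747884 ] [ 0.55898919 -0.25837846  0.26556252]
red 20 [ 0.54880843 -0.27900738  0.19361231] [ 0.5609776  -0.25082078  0.27423645] [ 0.55365507 -0.25874022  0.26650389]
```

View pics/cc.png

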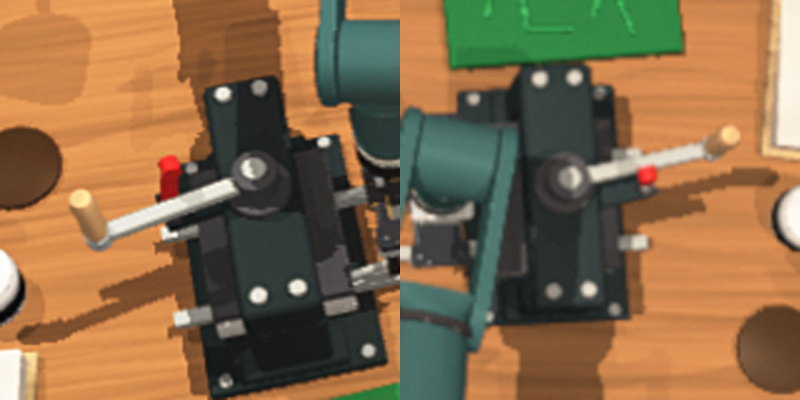

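Crop view: the bed bar is at home, 18 N against the stop. The red catch is upright at left-crop (168,162), beside the parked lever. Next I retreat upward.

Request:
{"name": "move_arm", "arguments": {"series": [{"hand":0,"slide":[12,0,0],"angular":[0,0,0]},{"hand":0,"slide":[25,0,-10],"angular":[0,0,0]},{"hand":0,"slide":[25,0,-50],"angular":[0,0,0]},{"hand":0,"slide":[25,0,-90],"angular":[0,0,0]},{"hand":0,"slide":[25,0,-130],"angular":[0,0,0]},{"hand":0,"slide":[25,0,-170],"angular":[0,0,0]},{"hand":0,"slide":[25,0,-210],"angular":[0,0,0]},{"hand":0,"slide":[25,0,-250],"angular":[0,0,0]},{"hand":0,"slide":[25,0,-255],"angular":[0,0,0]},{"hand":0,"slide":[25,0,-255],"angular":[0,0,0]}]}}

```text
time_s: 22.27
tcp_pos: [0.5471, -0.0173, 0.3236]
ee_rot: [0.683, 0.73, 0.003, 0.005]
contact_force: [0.2, 0.1, -0.5]
width: 0.0003
grip_force: 0.0
```

```bash
cat >> h.py <<'E'
S=np.array([.5545,-.1815]); e=np.array([.24,-.971]); e/=np.linalg.norm(e); n=np.array([e[1],-e[0]])
def lev(a,b): return S+a*e+b*n
E
python3 - <<'E'
from h import *
s=arm.observe();print(s['tcp_pos'],s['time_s'],n)
f=viewer.grab_frame('scene')
for q in ['bed_bar','catch_top']:
    print(q,[(np.round(d['location'],3),d['confidence']) for d in viewer.pinpoint(f,q)[:1]])
plan((*lev(.05,.02),.30),13.9)
E
```

```text
[ 0.54711718 -0.01725405  0.32360502] 22.2667 [-0.97078597 -0.2399471 ]
bed_bar [(array([ 0.55 , -0.053,  0.056]), 0.83)]
catch_top [(array([ 0.555, -0.26 ,  0.264]), 0.69)]
slide [-217.6, -12.6, 16.0] ang [-0.1, -0.0, -10.1]
```

Request:
{"name": "move_arm", "arguments": {"series": [{"hand":0,"slide":[-38,-2,0],"angular":[0,0,-2]},{"hand":0,"slide":[-76,-4,0],"angular":[0,0,-4]},{"hand":0,"slide":[-114,-6,0],"angular":[0,0,-6]},{"hand":0,"slide":[-152,-8,0],"angular":[0,0,-8]},{"hand":0,"slide":[-185,-10,0],"angular":[0,0,-10]},{"hand":0,"slide":[-210,-12,0],"angular":[0,0,-10]},{"hand":0,"slide":[-217,-12,5],"angular":[0,0,-10]},{"hand":0,"slide":[-217,-12,15],"angular":[0,0,-10]},{"hand":0,"slide":[-217,-12,15],"angular":[0,0,-10]},{"hand":0,"slide":[-217,-12,15],"angular":[0,0,-10]}]}}

```text
time_s: 23.25
tcp_pos: [0.5477, -0.2323, 0.3002]
ee_rot: [0.616, 0.788, -0.0, -0.002]
contact_force: [-0.0, -0.2, -0.5]
width: 0.0007
grip_force: 0.0
```

```bash
python3 - <<'E'
from h import *
s=arm.observe();f=viewer.grab_frame('wrist');f['state']=s;print(s['tcp_pos'],s['time_s'])
W=world(f);r,gg,b=[f['frame'][...,i].astype(int) for i in range(3)]
m=(r>90)&(gg<50)&(b<60)&(W[...,2]>.19)&(f['z_map']>0);P=W[m]
if len(P): print('red',len(P),np.c_[(P[:,:2]-S)@e,(P[:,:2]-S)@n,P[:,2]].min(0),np.c_[(P[:,:2]-S)@e,(P[:,:2]-S)@n,P[:,2]].max(0))
m=(abs(W[...,2]-.235)<.003)&(np.hypot(*(W[...,:2]-S).transpose(2,0,1))<.05)&(f['z_map']>0);P=W[m];print('hub',len(P),P.min(0) if len(P) else 0,P.max(0) if len(P) else 0)
m=(abs(W[...,2]-.294)<.004)&(np.hypot(*(W[...,:2]-lev(.17,0)).transpose(2,0,1))<.04)&(f['z_map']>0);P=W[m];print('handle',len(P),P.mean(0) if len(P) else 0)
print('along,n',(s['tcp_pos'][:2]-S)@e,(s['tcp_pos'][:2]-S)@n)
save(f,'w4.png');plan((*lev(.05,.02),.262),13.9)
E
```

```text
[ 0.54769064 -0.23233497  0.30017505] 23.25
red 104 [0.03996709 0.01834733 0.26897085] [0.08499521 0.01939983 0.34298249]
hub 1528 [ 0.53419628 -0.20194513  0.23200158] [ 0.57533587 -0.15864277  0.23707144]
handle 0 0
along,n 0.047715990889891854 0.01880813991335945
slide [-2.3, -1.5, 39.4] ang [-0.1, -0.1, 0.1]
```

View pics/w4.png

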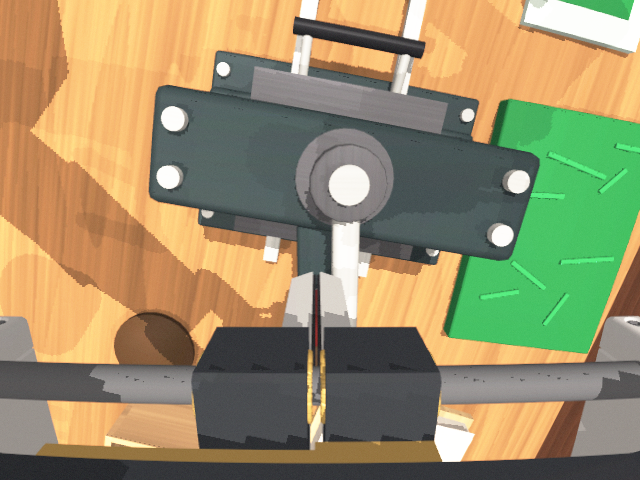

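Wrist view: the hub is at (347,180) and the lever arm runs down from it. The fingers at (318,290) sit on the spindle side, directly in line with the red catch just beyond them. Next I descend and push outward.

Request:
{"name": "move_arm", "arguments": {"series": [{"hand":0,"slide":[0,-2,15],"angular":[0,0,0]},{"hand":0,"slide":[0,-2,30],"angular":[0,0,0]},{"hand":0,"slide":[0,-2,38],"angular":[0,0,0]},{"hand":0,"slide":[0,-2,38],"angular":[0,0,0]},{"hand":0,"slide":[-8,-2,38],"angular":[0,0,0]},{"hand":0,"slide":[-16,-2,38],"angular":[0,0,0]},{"hand":0,"slide":[-24,-2,38],"angular":[0,0,0]},{"hand":0,"slide":[-33,-2,38],"angular":[0,0,0]},{"hand":0,"slide":[-42,-2,38],"angular":[0,0,0]},{"hand":0,"slide":[-51,-2,38],"angular":[0,0,0]},{"hand":0,"slide":[-60,-2,38],"angular":[0,0,0]},{"hand":0,"slide":[-62,-2,38],"angular":[0,0,0]}]}}

```text
time_s: 24.3
tcp_pos: [0.5611, -0.2967, 0.2639]
ee_rot: [0.617, 0.787, -0.0, -0.0]
contact_force: [0.1, -0.2, -0.3]
width: 0.0005
grip_force: 0.0
```

Request:
{"name": "move_arm", "arguments": {"series": [{"hand":0,"slide":[0,0,0],"angular":[0,0,0]},{"hand":0,"slide":[0,0,0],"angular":[0,0,0]},{"hand":0.2,"slide":[0,0,-40],"angular":[0,0,0]},{"hand":0.5,"slide":[0,0,-75],"angular":[0,0,0]},{"hand":0.6,"slide":[0,0,-85],"angular":[0,0,0]},{"hand":0.6,"slide":[0,0,-85],"angular":[0,0,0]},{"hand":0.6,"slide":[0,0,-85],"angular":[0,0,0]}]}}

```text
time_s: 24.88
tcp_pos: [0.5612, -0.2944, 0.3502]
ee_rot: [0.616, 0.787, 0.0, 0.001]
contact_force: [-0.9, -0.2, -0.5]
width: 0.0305
grip_force: 0.0
```

```bash
python3 - <<'E'
from h import *
s=arm.observe();print(s['tcp_pos'],s['time_s'],s['width'])
for c in ('scene','top','wrist'):
    f=viewer.grab_frame(c);f['state']=s
    for q in ['catch_top','handle_mid','bed_bar']:
        print(c,q,[(np.round(d['location'],3),d['confidence']) for d in viewer.pinpoint(f,q)[:1]])
    W=world(f);r,gg,b=[f['frame'][...,i].astype(int) for i in range(3)]
    m=(r>90)&(gg<50)&(b<60)&(np.hypot(*(W[...,:2]-lev(.12,.018)).transpose(2,0,1))<.09)&(W[...,2]>.1)&(f['z_map']>0);P=W[m]
    if len(P): print('red',len(P),P.min(0),P.max(0))
    m=(abs(W[...,2]-.293)<.006)&(np.hypot(*(W[...,:2]-lev(.17,0)).transpose(2,0,1))<.04)&(f['z_map']>0);P=W[m];print('handletop',len(P),(P[:,:2].min(0)+P[:,:2].max(0))/2 if len(P) else 0)
print(lev(.17,0));plan((*lev(.17,0),.35),13.9)
E
```

```text
[ 0.56119004 -0.29441031  0.35023076] 24.8833 0.03046472573378795
scene catch_top []
scene handle_mid [(array([ 0.596, -0.343,  0.258]), 0.72)]
scene bed_bar [(array([ 0.547, -0.052,  0.056]), 0.68)]
handletop 68 [ 0.59761066 -0.34322067]
top catch_top [(array([ 0.577, -0.357,  0.182]), 0.61)]
top handle_mid []
top bed_bar [(array([ 0.547, -0.053,  0.054]), 0.84)]
red 2 [ 0.52818187 -0.27893364  0.43928813] [ 0.53429618 -0.26879704  0.45501075]
handletop 0 0
wrist catch_top [(array([ 0.577, -0.35 ,  0.184]), 0.88)]
wrist handle_mid [(array([ 0.599, -0.342,  0.258]), 0.88)]
wrist bed_bar []
red 17 [ 0.57165226 -0.36081852  0.1840329 ] [ 0.58551624 -0.34181377  0.1933863 ]
handletop 1126 [ 0.59591356 -0.34322307]
[ 0.59529101 -0.34653361]
slide [-58.5, 20.9, -0.7] ang [-0.0, -0.0, -0.1]
```

The catch is down: its top is at z 0.184 outside the hinge. Now I grip the handle.

Request:
{"name": "move_arm", "arguments": {"series": [{"hand":0.5,"slide":[-30,12,0],"angular":[0,0,0]},{"hand":0.5,"slide":[-57,22,0],"angular":[0,0,0]},{"hand":0.5,"slide":[-57,22,0],"angular":[0,0,0]},{"hand":0.55,"slide":[-57,22,25],"angular":[0,0,0]},{"hand":0.55,"slide":[-57,22,50],"angular":[0,0,0]},{"hand":0.55,"slide":[-57,22,70],"angular":[0,0,0]},{"hand":0.55,"slide":[-57,22,78],"angular":[0,0,0]},{"hand":0.55,"slide":[-57,22,78],"angular":[0,0,0]}], "force": 20}}

```text
time_s: 26.15
tcp_pos: [0.5951, -0.344, 0.2685]
ee_rot: [0.617, 0.787, -0.0, -0.003]
contact_force: [0.2, -0.8, -0.6]
width: 0.0517
grip_force: 0.0
```

Request:
{"name": "move_arm", "arguments": {"series": [{"hand":0.1,"slide":[0,0,0],"angular":[0,0,0]},{"hand":0.1,"slide":[0,0,0],"angular":[0,0,0]},{"hand":0.1,"slide":[0,0,0],"angular":[0,0,0]},{"hand":0.1,"slide":[0,0,0],"angular":[0,0,0]},{"hand":0.1,"slide":[0,0,0],"angular":[0,0,0]},{"hand":0.1,"slide":[0,0,0],"angular":[0,0,0]}]}}

```text
time_s: 26.65
tcp_pos: [0.5959, -0.3452, 0.2733]
ee_rot: [0.617, 0.787, -0.0, 0.001]
contact_force: [-1.0, -0.0, 4.9]
width: 0.0256
grip_force: 20.0
```

```bash
python3 - <<'E'
from h import *
s=arm.observe();p=s['tcp_pos'];print(p,s['time_s'],s['width'],s['contact_force'])
S=np.array([.5547,-.181]);R=Ro.from_quat(s['ee_rot'])
d=p[:2]-S; a0=np.arctan2(d[1],d[0]); r=np.hypot(*d);print(r,a0)
for t in np.arange(.1,1.31,.1):
    q=S+r*np.array([np.cos(a0-t),np.sin(a0-t)]);print(round(t,2),np.round(R.inv().apply([*(q-p[:2]),0])*1000,1)[:2],round(np.degrees(t),1))
E
```

```text
[ 0.5958684  -0.34524832  0.2733126 ] 26.65 0.025590747363092966 [-0.97669386 -0.00582093  4.91839325]
0.16932910634185508 -1.3252085063543368
0.1 [  0.8 -16.9] 5.7
0.2 [  3.2 -33.7] 11.5
0.3 [  7.3 -50.1] 17.2
0.4 [ 13.1 -66. ] 22.9
0.5 [ 20.4 -81.3] 28.6
0.6 [ 29.2 -95.7] 34.4
0.7 [  39.3 -109.3] 40.1
0.8 [  50.8 -121.7] 45.8
0.9 [  63.5 -132.9] 51.6
1.0 [  77.2 -142.8] 57.3
1.1 [  91.9 -151.3] 63.0
1.2 [ 107.3 -158.3] 68.8
1.3 [ 123.3 -163.7] 74.5
```

Request:
{"name": "move_arm", "arguments": {"series": [{"hand":0.1,"slide":[0.4,-8,0],"angular":[0,0,3]},{"hand":0.1,"slide":[2,-25,0],"angular":[0,0,8.6]},{"hand":0.1,"slide":[5,-42,0],"angular":[0,0,14.3]},{"hand":0.1,"slide":[10,-58,0],"angular":[0,0,20]},{"hand":0.1,"slide":[16.5,-73.6,0],"angular":[0,0,25.8]},{"hand":0.1,"slide":[24.8,-88.5,0],"angular":[0,0,31.5]},{"hand":0.1,"slide":[34,-102.5,0],"angular":[0,0,37.2]},{"hand":0.1,"slide":[45,-115.5,0],"angular":[0,0,43]},{"hand":0.1,"slide":[57,-127.5,0],"angular":[0,0,48.7]},{"hand":0.1,"slide":[70,-138,0],"angular":[0,0,54.4]},{"hand":0.1,"slide":[77.2,-142.8,0],"angular":[0,0,57.3]},{"hand":0.1,"slide":[77.2,-142.8,0],"angular":[0,0,57.3]}]}}

```text
time_s: 27.65
tcp_pos: [0.4391, -0.3051, 0.2733]
ee_rot: [0.919, 0.394, 0.001, 0.003]
contact_force: [3.9, -5.5, 3.6]
width: 0.0256
grip_force: 20.0
```

```bash
python3 - <<'E'
from h import *
s=arm.observe();p=s['tcp_pos'];print(p,s['time_s'],s['width'],s['contact_force'],s['grip_force'])
S=np.array([.5547,-.181]);R=Ro.from_quat(s['ee_rot'])
d=p[:2]-S; a0=np.arctan2(d[1],d[0]); r=np.hypot(*d);t0=(-1.3252-a0)%(2*np.pi);print('lever',t0,r,R.as_matrix()[:,1])
for t in (1.1,1.15,1.2,1.25,1.3):
    a=-1.3252-t;q=S+.1693*np.array([np.cos(a),np.sin(a)]);print(t,np.round(R.inv().apply([*(q-p[:2]),0])*1000,1)[:2],round(np.degrees(t-t0),1))
E
```

```text
[ 0.43909433 -0.30507997  0.27325561] 27.65 0.02555281902763628 [ 3.91365679 -5.51737225  3.60926301] 20.01552164554596
lever 0.9956533230452604 0.1695892363880562 [ 0.72448978 -0.68925089  0.00691135]
1.1 [  1.  -17.6] 6.0
1.15 [  2. -26.] 8.8
1.2 [  3.5 -34.4] 11.7
1.25 [  5.3 -42.7] 14.6
1.3 [  7.5 -50.8] 17.4
```

Request:
{"name": "move_arm", "arguments": {"series": [{"hand":0.1,"slide":[0.5,-9,0],"angular":[0,0,3]},{"hand":0.1,"slide":[1,-18,0],"angular":[0,0,6]},{"hand":0.1,"slide":[2,-26,0],"angular":[0,0,8.8]},{"hand":0.1,"slide":[2.5,-30,0],"angular":[0,0,10]},{"hand":0.1,"slide":[3.5,-34,0],"angular":[0,0,11.5]},{"hand":0.1,"slide":[4,-36,0],"angular":[0,0,11.5]},{"hand":0.1,"slide":[4,-36,0],"angular":[0,0,11.5]},{"hand":0.1,"slide":[4,-36,0],"angular":[0,0,11.5]}]}}

```text
time_s: 28.32
tcp_pos: [0.4168, -0.2799, 0.2732]
ee_rot: [0.954, 0.3, 0.001, 0.005]
contact_force: [3.0, -10.1, 2.1]
width: 0.0255
grip_force: 20.0
```

```bash
python3 - <<'E'
from h import *
s=arm.observe();p=s['tcp_pos'];print(p,s['time_s'],s['width'],s['contact_force'],s['grip_force'],np.round(s['qd'],3))
S=np.array([.5547,-.181]);R=Ro.from_quat(s['ee_rot'])
d=p[:2]-S; a0=np.arctan2(d[1],d[0]);print('lever',(-1.3252-a0)%(2*np.pi),np.hypot(*d),'tool-frame force',R.inv().apply(s['contact_force']))
E
```

```text
[ 0.41677187 -0.27993009  0.27324429] 28.3167 0.025547930869949057 [  2.9638906  -10.0759833    2.12771543] 20.040562748908997 [-0.003  0.003 -0.004  0.001  0.002 -0.002]
lever 1.1941776282609908 0.1697390066751032 tool-frame force [-3.34896884  9.97581483 -2.02602718]
```

Request:
{"name": "move_arm", "arguments": {"series": [{"hand":0.1,"slide":[0,-2,0],"angular":[0,0,0]},{"hand":0.1,"slide":[0,-4,0],"angular":[0,0,0]},{"hand":0.1,"slide":[0,-4,0],"angular":[0,0,0]},{"hand":0.1,"slide":[0,-4,0],"angular":[0,0,0]},{"hand":0.1,"slide":[0,-4,0],"angular":[0,0,0]}]}}

```text
time_s: 28.73
tcp_pos: [0.4151, -0.2778, 0.2732]
ee_rot: [0.954, 0.3, 0.001, 0.006]
contact_force: [4.9, -12.6, 1.9]
width: 0.0256
grip_force: 20.0
```

```bash
python3 - <<'E'
from h import *
s=arm.observe();p=s['tcp_pos'];print(p,s['time_s'],s['width'],s['contact_force'],s['grip_force'],np.round(s['qd'],3))
S=np.array([.5547,-.181]);d=p[:2]-S; a0=np.arctan2(d[1],d[0]);print('lever',(-1.3252-a0)%(2*np.pi))
f=viewer.grab_frame('scene')
for q in ['catch_top','handle_mid','bed_bar']: print(q,[(np.round(d['location'],3),d['confidence']) for d in viewer.pinpoint(f,q)[:1]])
save(f,'s5.png')
E
```

```text
[ 0.41511769 -0.27783825  0.27321674] 28.7333 0.025635233343371942 [  4.91597764 -12.57645547   1.9038362 ] 20.04046618938446 [-0.    -0.    -0.001 -0.     0.002  0.001]
lever 1.2098590298631107
catch_top [(array([ 0.58 , -0.356,  0.183]), 0.71)]
handle_mid [(array([ 0.417, -0.278,  0.258]), 0.87)]
bed_bar [(array([ 0.544, -0.052,  0.057]), 0.95)]
```

View pics/s5.png

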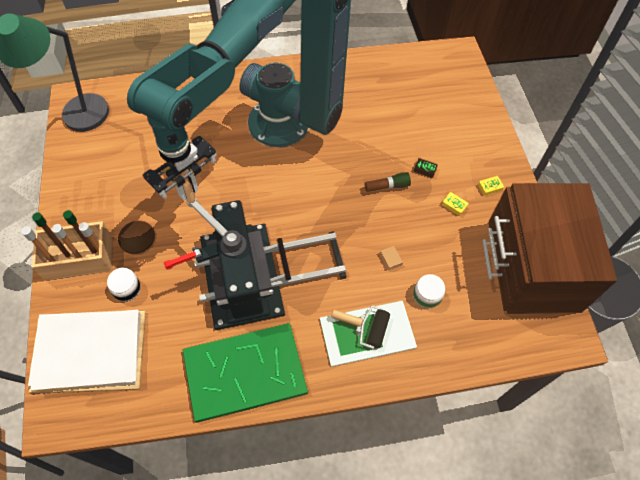

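The scene view shows the lever swung over to (190,205), the catch down at (180,260) and the bed home. I'll give it one last firm press.

Request:
{"name": "move_arm", "arguments": {"series": [{"hand":0.1,"slide":[0,-2,0],"angular":[0,0,0]},{"hand":0.1,"slide":[0,-3,0],"angular":[0,0,0]},{"hand":0.1,"slide":[0,-3,0],"angular":[0,0,0]},{"hand":0.1,"slide":[0,-3,0],"angular":[0,0,0]},{"hand":0.1,"slide":[0,-3,0],"angular":[0,0,0]},{"hand":0.1,"slide":[0,-3,0],"angular":[0,0,0]}]}}

```text
time_s: 29.43
tcp_pos: [0.4147, -0.2773, 0.2732]
ee_rot: [0.954, 0.3, 0.002, 0.009]
contact_force: [8.5, -18.6, -0.3]
width: 0.0261
grip_force: 20.1
```

```bash
python3 - <<'E'
from h import *
s=arm.observe();print(s['tcp_pos'],s['contact_force'],np.round(s['qd'],3))
print(arm.close_job())
E
```

```text
[ 0.41469881 -0.2773075   0.27316652] [  8.54910665 -18.57663066  -0.28035099] [-0.     0.001  0.     0.     0.001  0.001]
the job is handed in; nothing more can be done
None
```

The job is handed in at about 29.5 s with no verdict returned: all three inked blocks were set on the bed, the bed pushed home, the catch flipped down and the lever held against its stop at about 20 N; how hard the platen bears on each block could not be measured.

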